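# Turn the desk carousel so the blue-lidded jar faces front

## Task

Push the wooden desk carousel round gently at its tabbed rim until the blue-lidded jar stands at the front, lined up with the brass arrow on the carousel's foot, then leave it still. Touch nothing that stands on the carousel (the jars and the pot stay in their seats), and leave the pen mug, the red book and the stapler where they are.

Things in the scene. Friction and masses are not known exactly. Their poses are not given: they have to be found in the camera images.
- stand: Fixed foot of the carousel; place and yaw vary. Origin on the turntable's vertical axis, at desk height. Its own -x axis is the front, roughly towards the robot: there lies a flat black tongue (60 mm wide, 8 mm high, reaching 215 mm from the axis) with the brass arrow. The three seats on the turntable are dark rings 67 mm across, 6 mm high, 120 degrees apart, centred 72 mm from the axis.
- arrow (a point): Middle of the brass arrow lying on the tongue, 185 mm from the turntable's axis in the front direction, 9 mm above the desk; the arrow points at the axis.
- turntable (a joint): Angle of the turntable, rad: 0 at the start, growing counter-clockwise seen from above; it turns over a full turn either way. Dry friction about 0.22 N m (1.5 N at a tab): it stops almost at once when the push stops. Brown wooden disc, 240 mm across, underside 20 mm and top 38 mm above the desk, brass hub 32 mm across rising to 52 mm.
- tab (a point): On one of the six equal push tabs, 145 mm from the axis, 34 mm above the desk; turns with the disc. Tabs: pale wooden blocks, 60 degrees apart, sticking out radially to 160 mm from the axis (40 mm beyond the disc), 16 mm wide, from 18 to 50 mm above the desk. Each seat lies midway between two tabs. Between tabs, outside the disc, is free space down to the desk or the 8 mm high tongue.
- jar_blue: The marked item: loose squat jar, green glass with a bright blue lid, 57 mm in diameter, 50 mm high, 0.12 kg; stands in one of the three seats (which one varies), 2 to 3 mm of play. Origin at the centre of its underside, 38 mm above the desk; its top is 88 mm above the desk.
- jar_white: Loose squat amber jar with a white lid, same size as the blue one, in another seat. Origin at the centre of its underside.
- clip_pot: Loose open pale wooden pot with paper clips, 56 mm in diameter, 45 mm high, in the remaining seat. Origin at the centre of its underside.
- pen_mug: Bystander: white mug of pens standing on the desk about 0.32 m from the carousel's axis, on the robot's left, 76 mm in diameter, 85 mm high, pens to 143 mm. Origin at the centre of its underside.
- red_book: Bystander: red book lying flat on the desk, on the right, 150 x 105 x 24 mm. Origin at the centre of its underside.
- stapler: Bystander: black and green stapler on the desk, on the left and nearer the robot than the mug, 40 x 125 mm, 50 mm high. Origin at the centre of its underside.
Not all that is in view belongs to the job. There is more than one size of the jar_white; the job needs the middle-sized.

How it is judged:
By the outcome, as a careful person would: the job done as asked, in the order asked, and still so for the second after the job is handed in, with the robot touching nothing.
It also fails if it takes over 64 s, if anything falls off the work surface, if the arm or the gripper's body presses on something with over 40 N, if the wrist force passes 120 N, or if a joint passes its speed limit or range.

## Robot

A 7-joint arm with a two-finger parallel gripper is mounted at the origin on the work surface. World frame = base frame: x ahead of the robot, y to its left, z up, the work surface at z = 0. Lengths are in m, angles in rad, forces in N, time in s.
With the tool pointing down it reaches from about 0.425 to 0.825 m from the base axis. Payload 3.6 kg.
Tool frame: the origin (TCP) lies midway between the tips of the shut fingers; the grasp point (between the pads) lies 19 mm behind it; x points along the fingers, z is the direction in which the jaws open and shut, and the axes are right-handed (so a half turn about x gives the same grasp; the last joint's range is limited). The gripper opens to 85 mm and grips with 20 to 120 N. Pads are 22 mm wide; open, the fingers measure 114 mm over their backs; the gripper's body (76 mm by 85 mm) begins 54 mm behind the grasp point. The pads swing forward as they close: fully open they stand 13 mm farther back than shut.
Start: joints at [-1.355, 0.615, -0.013, 1.423, 0.008, 1.103, -0.04], TCP at [0.156, 0.631, 0.231] pointing down, gripper open.
Joint ranges: [-3.12, 3.12], [-0.3, 2.06], [-1.34, 1.32], [0.26, 2.42], [-1.36, 4.5], [0.01, 1.98], [-2.84, 2.84]. Speed limits (rad/s): [2.79, 2.79, 3.14, 3.14, 3.14, 3.14, 3.14].

## Interface

Orientations are given as a unit quaternion [w, x, y, z].
In Python, from workcell import ctrl, eyes, order, finder gives the robot as it stands.
- The arm moves only by the tool play_rows, never from a script. Its argument "rows" is a list of rows, each a list of 4 numbers: the shift along the tool's x, y, z in m, then the turn about the tool's x in rad. A call has 1 to 5 rows; each row is the pose to reach, as a shift and turn from the pose measured when the call began, along the tool's axes at that moment; what a row does not reach only later rows make up. A row lasts 1/8 s, in which the tool goes at most 62.5 mm and 10.7 degrees, less where a joint would pass 70% of its speed; a pose out of reach is approached as far as the arm can. A call with a gripper value outside its range is refused whole. "gripper" is the closure in counts, from 0 (fully open) to 255 (shut), set as the call begins (left out, the last holds). The fingers move at their own pace and stop on an object; "grip_force" is the grip in N (left out, the last holds). Time passes only in rows, so rows that repeat a pose let the fingers close. It gives the time, the measured TCP pose, the force and the opening at its end, in the units of the state.
- ctrl.observe(): the state, without advancing time (a new reading comes with each control period).
- eyes.capture(name): name is "scene" or "top" or "wrist"; returns the picture (420x560x3 uint8, red, green, blue); there is no depth.
- eyes.camera_info(name): a dict with "camera_matrix" (3x3 intrinsics, pixels), "k1" (the pictures are not rectified: a ray, as slopes to the right and down, at radius r is drawn at 1 + k1 r^2 times it, then the intrinsics apply), "xyz" and "orientation" of the camera in the world. Camera axes: x right, y up, looking along -z (the intrinsics and any distortion apply to the point x, -y, -z); pixel columns grow to the right and rows downward; lengths in m; the calibration is good to about 2 mm. A picture is of the moment at which its call begins: read the wrist's pose just before it. camera_info takes no time and is no camera call; for the wrist camera it gives the pose at the moment of the call.
- order.hand_in(): hands the job in, once; it reports no verdict.
Trained networks look in the newest picture that a camera, given by its name, has taken for a name from the list of things; names that differ only in an ending like _2 or _b are one class to them, and where a whole thing is asked for, a point or a joint stands for the part that bears it (a point fixed in the world has none). Each returns a list of dicts, best first, with "conf" (0 to 1); they miss things now and then, are a little off and sometimes report something else, mostly with a low value. They report only what shows in the picture. A call takes as long as a camera call. They do not tell look-alikes from the thing itself.
- finder.recognise(camera, thing): "extent" ([left, top, width, height] in pixels, round what is visible of it).
- finder.place_of(camera, thing): "uv" ([column, row] in pixels: a listed point, or the origin of a listed thing).
The state is a dict: "time_s": time; "qpos": joint angles; "dq": joint speeds; "joint_efforts": joint torques, N m; "position": TCP position; "eef_rot": TCP orientation; "contact_force": force on the tool from outside, world axes, zero at the start; "wrist_torque": the same for the moment, N m; "finger_gap": finger opening in m.
Only numpy, scipy, OpenCV 4.12 (cv2) and the standard library are available. Lean on these libraries where they do the work, as an engineer would, in place of code of your own. Each camera call takes 0.05 s, during which the arm holds its last target.

## Working session

There is one attempt and no reset: what is moved stays moved. The work goes in short steps, Python scripts to look and compute and a tool call to move; the robot and the scene stay as the last step left them, time stands still between calls to the robot, and variables do not carry over. Pictures are saved under pics/ and viewed, and the job is handed in when it is done.

Besides the shell and the picture viewer there is one more tool, called after "Call:" by a JSON object that holds its "fn" and its "kwargs". play_rows: Moves the arm, as the interface text tells. Its arguments: {"type":"object","properties":{"rows":{"type":"array"},"gripper":{"type":"number"},"grip_force":{"type":"number"}},"required":["rows"]}

```bash
mkdir -p pics; ls; python3 - <<'E'
from workcell import ctrl, eyes, finder
import cv2
s=ctrl.observe(); print(s)
for c in ["scene","top","wrist"]:
    im=eyes.capture(c); cv2.imwrite(f"pics/{c}0.png",im[:,:,::-1])
    print(c,eyes.camera_info(c))
E
```

```text
pics
{'time_s': 0.0, 'qpos': array([-1.35551247,  0.6158957 , -0.01263785,  1.42492812,  0.00808949,
        1.10337581, -0.04037123]), 'dq': array([ 0.00319799, -0.0018466 , -0.00056095, -0.00097347,  0.0012484 ,
        0.00195462, -0.00170122]), 'joint_efforts': array([ 8.79790576e-06, -4.69216740e+01,  2.59040566e-01, -1.71040624e+01,
        9.93096095e-03,  9.51560534e-03, -5.86984328e-07]), 'position': array([0.15542528, 0.63035055, 0.23014365]), 'eef_rot': array([ 0.55591705, -0.43664345,  0.55733395,  0.43551992]), 'contact_force': array([-0.41468975,  0.35195882, -0.10223458]), 'wrist_torque': array([ 0.00212428, -0.00709543,  0.02956155]), 'finger_gap': 0.08539965156337681}
scene {'camera_matrix': array([[407.86928262,   0.        , 281.86400322],
       [  0.        , 407.86928262, 211.73825989],
       [  0.        ,   0.        ,   1.        ]]), 'k1': -0.06709232254700523, 'xyz': array([ 0.86163008, -0.51446735,  0.70230114]), 'orientation': array([0.8903063 , 0.370999  , 0.10912271, 0.24043018])}
top {'camera_matrix': array([[399.02224454,   0.        , 276.46360125],
       [  0.        , 399.02224454, 203.56376441],
       [  0.        ,   0.        ,   1.        ]]), 'k1': -0.11494161523357485, 'xyz': array([0.35176045, 0.06382012, 1.02935233]), 'orientation': array([ 0.70802223,  0.05113554, -0.06965851, -0.70088328])}
wrist {'camera_matrix': array([[355.4055554 ,   0.        , 277.48027211],
       [  0.        , 355.4055554 , 209.51446454],
       [  0.        ,   0.        ,   1.        ]]), 'k1': -0.060719087855197286, 'xyz': array([0.07357124, 0.65017531, 0.37349948]), 'orientation': array([ 0.77625703, -0.12926942, -0.1000318 ,  0.60885802])}
```

View pics/scene0.png

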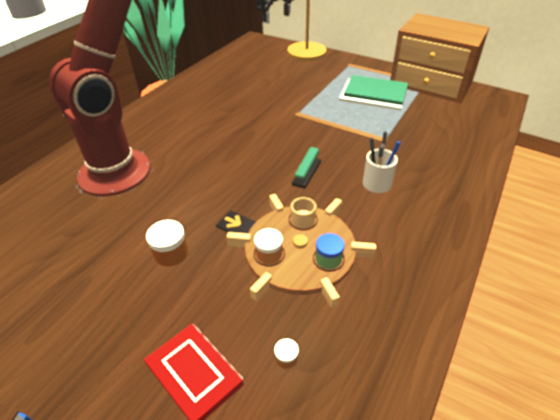

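View pics/top0.png

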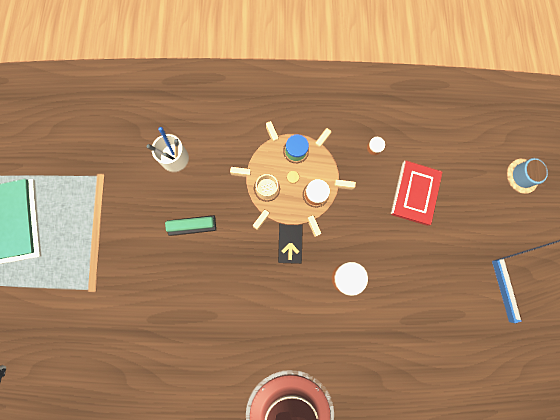

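View pics/wrist0.png

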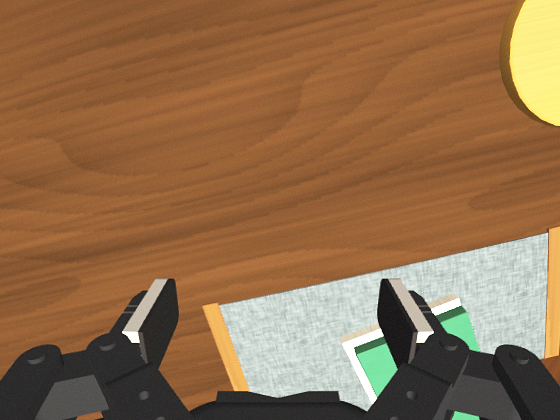

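The top view shows the carousel with its hub near (293,177). The blue lid is at the back (297,146), the white-lidded seat jar at (318,190) and the pot at (267,187). The arrow is at (290,250), the mug at (172,152), the stapler at (190,225) and the book at (417,193). The decoy white-lidded jars, which stand off the carousel, are at (377,145) and (351,279).

```bash
cat > h.py <<'E'
import numpy as np, cv2
from scipy.spatial.transform import Rotation as R
from workcell import ctrl, eyes, finder
def rot(q): return R.from_quat([q[1],q[2],q[3],q[0]]).as_matrix()
def ray(ci,uv):
    K=ci["camera_matrix"]; d=np.array([ci["k1"],0,0,0.])
    p=cv2.undistortPoints(np.array([[uv]],float),K,d)[0,0]
    return rot(ci["orientation"])@np.array([p[0],-p[1],-1.])
def world(ci,uv,z):
    r=ray(ci,uv); c=ci["xyz"]; return c+r*(z-c[2])/r[2]
def proj(ci,P):
    p=(np.atleast_2d(P)-ci["xyz"])@rot(ci["orientation"]); x=np.c_[p[:,0]/-p[:,2],-p[:,1]/-p[:,2]]
    r2=(x**2).sum(1,keepdims=True); x=x*(1+ci["k1"]*r2); K=ci["camera_matrix"]
    return x*[K[0,0],K[1,1]]+K[:2,2]
E
python3 - <<'E'
from h import *
im=eyes.capture("top")
ci=eyes.camera_info("top")
for n,z in [("stand",0),("arrow",.009),("tab",.034),("jar_blue",.038),("jar_white",.038),("clip_pot",.038),("pen_mug",0),("stapler",0),("red_book",0)]:
    for d in finder.place_of("top",n)[:7]:
        print(n,round(d["conf"],2),np.round(d["uv"],1),np.round(world(ci,d["uv"],z),4))
c=im[110:280,150:450]; c=cv2.resize(c,None,fx=2.6,fy=2.6,interpolation=cv2.INTER_CUBIC)
cv2.imwrite("pics/topcrop.png",c[:,:,::-1])
E
```

```text
arrow 0.89 [292.5 251.9] [ 0.4036 -0.0042  0.009 ]
tab 0.65 [271.9 128.5] [0.7239 0.0519 0.034 ]
tab 0.58 [265.3 185.3] [0.5708 0.0672 0.034 ]
jar_blue 0.58 [295.6 151.3] [ 0.6611 -0.0101  0.038 ]
jar_white 0.94 [348.4 280.2] [ 0.3331 -0.141   0.038 ]
jar_white 0.8 [313.2 190.4] [ 0.5583 -0.0549  0.038 ]
jar_white 0.46 [373.2 148.5] [ 0.6731 -0.2145  0.038 ]
clip_pot 0.78 [266.3 189.7] [0.5585 0.0645 0.038 ]
pen_mug 0.81 [173.4 157. ] [0.6529 0.3146 0.    ]
pen_mug 0.63 [315.4 193.3] [ 0.5585 -0.0652  0.    ]
pen_mug 0.37 [268.8 187.8] [0.5717 0.058  0.    ]
stapler 0.65 [191.  226.6] [0.4664 0.2586 0.    ]
red_book 0.75 [417.9 195.9] [ 0.5554 -0.3435  0.    ]
red_book 0.42 [313.6 193.9] [ 0.5568 -0.0604  0.    ]
```

View pics/topcrop.png

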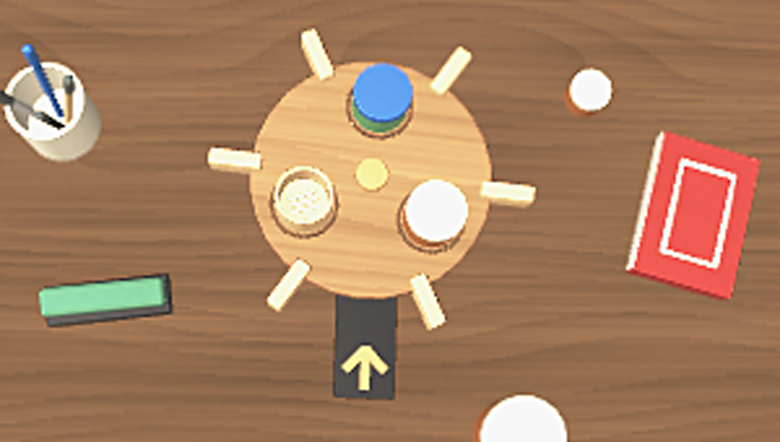

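```bash
cat > meas.py <<'E'
from h import *
from scipy.optimize import least_squares
def measure(im,ci,verbose=True,C=None):
    hsv=cv2.cvtColor(im,cv2.COLOR_RGB2HSV)
    out={}
    # tabs: pale
    m=((hsv[...,1]<130)&(hsv[...,1]>50)&(hsv[...,2]>195)).astype(np.uint8); m[:110]=0; m[240:]=0; m[:,:220]=0; m[:,370:]=0
    n,l,st,ce=cv2.connectedComponentsWithStats(m)
    pts=[]
    for i in range(1,n):
        if st[i,4]<40: continue
        w=world(ci,ce[i],.05); pts.append(w[:2])
        if verbose: print("pale",np.round(ce[i],1),st[i,4],np.round(w,4))
    out["pale"]=np.array(pts)
    b=((hsv[...,0]>100)&(hsv[...,0]<125)&(hsv[...,1]>150)&(hsv[...,2]>120)).astype(np.uint8); b[:100]=0; b[260:]=0; b[:,:235]=0;b[:,355:]=0
    n,l,st,ce=cv2.connectedComponentsWithStats(b); 
    if n>1:
        i=1+np.argmax(st[1:,4]); out["blue"]=world(ci,ce[i],.088)[:2]
        if verbose: print("blue",ce[i],st[i],out["blue"])
    y=((hsv[...,0]>18)&(hsv[...,0]<32)&(hsv[...,1]>100)&(hsv[...,2]>190)).astype(np.uint8); 
    n,l,st,ce=cv2.connectedComponentsWithStats(y)
    for i in range(1,n):
        if st[i,4]>40 and 230<ce[i,0]<370 and 100<ce[i,1]<280 and verbose: print("yellow",ce[i],st[i],world(ci,ce[i],.052),world(ci,ce[i],.009))
    return out
E
python3 - <<'E'
from meas import *
im=eyes.capture("top"); ci=eyes.camera_info("top")
measure(im,ci)
s=eyes.capture("scene"); cs=eyes.camera_info("scene")
for n,z in [("arrow",.009),("tab",.034),("jar_blue",.038),("jar_white",.038),("clip_pot",.038),("pen_mug",0),("stapler",0)]:
    for d in finder.place_of("scene",n)[:3]:
        print(n,round(d["conf"],2),np.round(d["uv"],1),np.round(world(cs,d["uv"],z),4))
E
```

```text
pale [291.3 179.4] 4775 [0.5834 0.0018 0.05  ]
pale [266.2 194.9] 87 [0.5426 0.0646 0.05  ]
blue [297.83263598 143.88702929] [286 135  22  22 239] [ 0.66472749 -0.01191125]
yellow [316.85714286 177.77922078] [300 175  37   6  77] [ 0.58810994 -0.06275945  0.052     ] [ 0.59850847 -0.06832849  0.009     ]
arrow 0.73 [229.5 221.3] [ 0.4013 -0.0025  0.009 ]
tab 0.95 [366.7 249.7] [0.7223 0.0556 0.034 ]
jar_blue 0.64 [327.8 258.3] [ 0.6618 -0.0097  0.038 ]
jar_blue 0.47 [305.8 170.1] [0.4839 0.2251 0.038 ]
jar_blue 0.18 [195.9 374.6] [ 0.5814 -0.3443  0.038 ]
jar_white 0.83 [287.4 358.2] [ 0.6988 -0.2414  0.038 ]
jar_white 0.6 [169.2 248.3] [ 0.3548 -0.1549  0.038 ]
jar_white 0.59 [272.2 252.8] [ 0.5536 -0.0546  0.038 ]
clip_pot 0.84 [303.2 224.1] [0.5704 0.0515 0.038 ]
pen_mug 0.72 [379.1 181.3] [0.6538 0.322  0.    ]
stapler 0.55 [305.7 172.8] [0.4676 0.257  0.    ]
```

```bash
python3 - <<'E'
from h import *
im=cv2.imread("pics/top0.png"); hsv=cv2.cvtColor(im,cv2.COLOR_BGR2HSV)
for n,p in dict(tab1=(271,130),tab2=(323,137),tab3=(238,171),tabr=(346,184),hub=(293,177),disc=(310,165),disc2=(270,165),arrow=(290,255),desk=(240,240)).items(): print(n,hsv[p[1],p[0]])
E
```

```text
tab1 [ 30  23 247]
tab2 [ 30  32 247]
tab3 [ 30  26 248]
tabr [ 30  31 247]
hub [ 28  89 247]
disc [ 18 115 241]
disc2 [ 16 122 230]
arrow [ 28  91 253]
desk [ 14 121 150]
```

```bash
cat > meas.py <<'E'
from h import *
from scipy.optimize import least_squares
def comps(m,ci,z,amin):
    n,l,st,ce=cv2.connectedComponentsWithStats(m.astype(np.uint8))
    return [(world(ci,ce[i],z)[:2],ce[i],st[i,4]) for i in range(1,n) if st[i,4]>=amin]
def measure(im,ci,verbose=True):
    hsv=cv2.cvtColor(im,cv2.COLOR_RGB2HSV).astype(int); H,S,V=hsv[...,0],hsv[...,1],hsv[...,2]
    roi=np.zeros(H.shape,bool); roi[110:275,225:362]=1
    A=(H>22)&(H<36)&(V>200)&roi
    tabs=[t for t in comps(A&(S>=8)&(S<65),ci,.05,40)]
    brass=[t for t in comps(A&(S>=65)&(S<150),ci,.052,40)]
    blue=comps((H>100)&(H<125)&(S>110)&(V>100)&roi,ci,.088,60)
    if verbose:
        for n,L in (("tab",tabs),("brass",brass),("blue",blue)):
            for t in L: print(n,np.round(t[1],1),t[2],np.round(t[0],4))
    return tabs,brass,blue
def fit(pts,C0,r=None):
    pts=np.array(pts)
    d=pts-C0; ang=np.arctan2(d[:,1],d[:,0]); phi0=np.angle(np.mean(np.exp(6j*ang)))/6
    k=np.round((ang-phi0)/(np.pi/3))
    f=lambda p:(p[:2]+p[3]*np.c_[np.cos(p[2]+k*np.pi/3),np.sin(p[2]+k*np.pi/3)]-pts).ravel()
    s=least_squares(f,[*C0,phi0,.14],loss="soft_l1",f_scale=.003); return s.x,s.fun.reshape(-1,2)
E
python3 - <<'E'
from meas import *
im=eyes.capture("top"); ci=eyes.camera_info("top")
t,b,bl=measure(im,ci)
C0=np.array([.586,-.004])
p=[x[0] for x in t if .11<np.linalg.norm(x[0]-C0)<.17]
x,res=fit(p,C0); print(x,np.degrees(x[2]),np.round(res*1000,1))
for q in b: print(world(ci,q[1],.052),world(ci,q[1],.009))
E
```

```text
tab [271.9 129.9] 83 [0.7139 0.052 ]
tab [323.3 136.3] 88 [ 0.6991 -0.0812]
tab [239.6 169.9] 89 [0.6062 0.1326]
tab [266.7 187. ] 201 [0.563  0.0637]
tab [345.  182.9] 91 [ 0.5765 -0.1347]
tab [260.3 219.1] 101 [0.4817 0.0785]
tab [314.6 225.3] 92 [ 0.4675 -0.0563]
brass [292.5 176.4] 114 [ 0.5907 -0.0011]
brass [289.8 249.6] 110 [0.4069 0.0053]
blue [296.7 145.5] 393 [ 0.6605 -0.0091]
[ 0.59082499 -0.0015015   0.41348636  0.13464619] 23.69102336627019 [[ 0.2  0.6]
 [ 0.2 -0.1]
 [-0.6 -0.3]
 [-0.5 -0.7]
 [ 0.7 -0.3]
 [ 0.   0.7]]
[ 0.59072462 -0.00110858  0.052     ] [ 0.60123819 -0.00396521  0.009     ]
[0.40688564 0.00526163 0.052     ] [0.40931095 0.00268526 0.009     ]
```

```bash
python3 - <<'E'
from meas import *
im=eyes.capture("top"); ci=eyes.camera_info("top")
g=cv2.cvtColor(im,cv2.COLOR_RGB2GRAY).astype(float); hsv=cv2.cvtColor(im,cv2.COLOR_RGB2HSV).astype(int)
C=np.array([.5908,-.0013])
print("axis px at z .009", proj(ci,[[*C,.009]]))
# tongue dark mask
m=((hsv[...,2]<75)).astype(np.uint8); m[:222]=0;m[270:]=0;m[:,265:0:-1]=0;m[:,:265]=0;m[:,315:]=0
br=((hsv[...,0]>22)&(hsv[...,0]<36)&(hsv[...,2]>150)); br[:235]=0;br[268:]=0;br[:,:270]=0;br[:,312:]=0
m=cv2.morphologyEx(m|br.astype(np.uint8),cv2.MORPH_CLOSE,np.ones((3,3)))
for r in range(226,266,3):
    xs=np.where(m[r])[0]; 
    if len(xs): 
        # subpixel edges
        row=g[r]; 
        a,bx=xs.min(),xs.max(); ya=(xs.min(),xs.max()); 
        def sub(i0,sgn):
            seg=np.arange(i0-4,i0+5); gr=np.abs(np.diff(row[seg])); return (gr*(seg[:-1]+.5)).sum()/gr.sum()
        l,rr=sub(a,1),sub(bx,-1); w1,w2=world(ci,(l,r),.008),world(ci,(rr,r),.008); mid=(w1+w2)/2
        print(r,round(l,1),round(rr,1),np.round(w1[:2],4),np.round(w2[:2],4),np.round(mid[:2],4), round(np.degrees(np.arctan2(-(mid[1]-C[1]),-(mid[0]-C[0]))),2))
v,u=np.where(br); W=np.array([world(ci,(a,b),.009)[:2] for a,b in zip(u,v)])
wt=g[v,u]
for r in range(v.min(),v.max()+1):
    k=v==r; print(r,k.sum(),np.round(W[k].mean(0),4), end=" | ")
np.save("C.npy",C)
c=im[205:275,245:345]; cv2.imwrite("pics/tongue.png",cv2.resize(c,None,fx=7,fy=7,interpolation=cv2.INTER_NEAREST)[:,:,::-1])
E
```

```text
axis px at z .009 [[291.48547851 180.25465221]]
226 293.3 299.6 [ 0.4702 -0.0063] [ 0.4704 -0.0225] [ 0.4703 -0.0144] 6.2
232 278.5 278.5 [0.4543 0.0318] [0.4543 0.0318] [0.4543 0.0318] -13.65
235 278.6 278.6 [0.4466 0.0314] [0.4466 0.0314] [0.4466 0.0314] -12.79
238 278.7 301.7 [0.4389 0.0312] [ 0.4394 -0.0278] [0.4391 0.0017] -1.12
244 286.9 302.0 [0.4237 0.0101] [ 0.424  -0.0285] [ 0.4239 -0.0092] 2.71
247 283.5 301.6 [0.4159 0.0189] [ 0.4163 -0.0275] [ 0.4161 -0.0043] 0.98
250 280.6 298.9 [0.4082 0.0262] [ 0.4086 -0.0207] [0.4084 0.0027] -1.27
253 282.8 298.8 [0.4007 0.0206] [ 0.401  -0.0205] [0.4008 0.    ] -0.4
256 289.8 301.4 [0.3932 0.0025] [ 0.3934 -0.027 ] [ 0.3933 -0.0123] 3.18
259 277.8 301.3 [0.3853 0.0332] [ 0.3858 -0.0267] [0.3856 0.0033] -1.27
262 278.2 278.2 [0.3777 0.0321] [0.3777 0.0321] [0.3777 0.0321] -8.91
243 3 [0.4263 0.0022] | 244 5 [0.4237 0.0022] | 245 7 [0.4211 0.0022] | 246 9 [0.4186 0.0022] | 247 11 [0.416  0.0022] | 248 12 [0.4135 0.0035] | 249 12 [0.4109 0.0037] | 250 12 [0.4084 0.0039] | 251 11 [0.4058 0.0022] | 252 7 [0.4033 0.0022] | 253 3 [0.4008 0.0022] | 254 3 [0.3982 0.0022] | 255 3 [0.3957 0.0022] | 256 3 [0.3931 0.0021] | 257 3 [0.3906 0.0021] | 258 3 [0.3881 0.0021] | 259 3 [0.3855 0.0021] |
```

View pics/tongue.png

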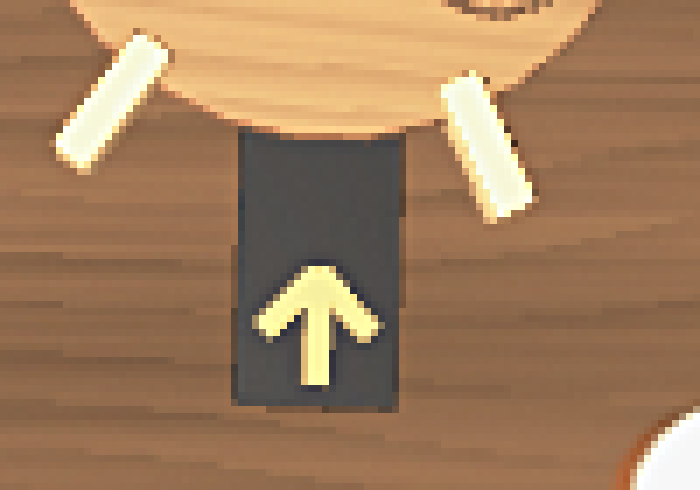

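```bash
python3 - <<'E'
from h import *
s=ctrl.observe(); Rm=rot(s["eef_rot"]); print(np.round(Rm,3)); q=s["qpos"]
print("z yaw",np.degrees(np.arctan2(Rm[1,2],Rm[0,2])),"y yaw",np.degrees(np.arctan2(Rm[1,1],Rm[0,1])), "q1,q7 deg",np.degrees(q[[0,2,4,6]]), s["time_s"])
ci=eyes.camera_info("wrist"); print("cam in tool",np.round(Rm.T@(ci["xyz"]-s["position"]),3))
E
```

```text
[[-0.    -0.971  0.239]
 [-0.     0.239  0.971]
 [-1.     0.    -0.   ]]
z yaw 76.14800820402871 y yaw 166.14800816092722 q1,q7 deg [-77.66369849  -0.72129253   0.46325678  -2.31362106] 1.2
cam in tool [-0.143  0.084 -0.001]
```

Candidates for the blue jar: the only blue-lidded jar is in the rear seat, at top (297,146) and scene (330,250). The blue pens, blue strip and blue cup are not jars. The white-lidded look-alikes at (377,145) and (351,279) stand off the carousel, and nothing needs to touch them.

The axis is at (0.591, -0.001) and the front bearing is 178.8°. The blue seat is at -6.3°, so I need about 175° clockwise. I'll sweep the tab at 83.7° from the left, round the back, to the right.

Call:
{"fn": "play_rows", "kwargs": {"rows": [[0, -0.03, -0.022, -0.06], [0, -0.07, -0.051, -0.15], [0, -0.11, -0.081, -0.25], [0, -0.15, -0.11, -0.34], [0, -0.19, -0.14, -0.415]], "gripper": 255}}

```text
time_s: 1.82
position: [0.3077, 0.4485, 0.2315]
eef_rot: [-0.454, 0.542, -0.454, -0.542]
contact_force: [1.2, -0.5, -0.3]
finger_gap: 0.0
```

```bash
cat > goto.py <<'E'
from h import *
import sys
def tool_delta(theta,R,z,s=None,C=np.array([.5908,-.0013])):
    s=s or ctrl.observe(); Rm=rot(s["eef_rot"]); t=np.radians(theta)
    P=np.array([*(C+R*np.array([np.cos(t),np.sin(t)])),z]); d=Rm.T@(P-s["position"])
    psi=np.degrees(np.arctan2(Rm[1,2],Rm[0,2])); turn=-np.radians((theta-psi+180)%360-180)
    return d,turn
def report():
    s=ctrl.observe(); Rm=rot(s["eef_rot"]); d=s["position"][:2]-[.5908,-.0013]
    print("t",round(s["time_s"],2),"pos",np.round(s["position"],4),"theta",round(np.degrees(np.arctan2(d[1],d[0])),2),"R",round(np.hypot(*d),4),"psi",round(np.degrees(np.arctan2(Rm[1,2],Rm[0,2])),2),"F",np.round(s["contact_force"],2),"gap",round(s["finger_gap"],4),"q7",round(s["qpos"][6],2))
    return s
if __name__=="__main__":
    report(); 
    for a in sys.argv[1:]:
        d,t=tool_delta(*map(float,a.split(","))); print(a,np.round(d,4),round(t,4))
E
python3 goto.py 100,.142,.23 100,.142,.1
```

```text
t 1.82 pos [0.3077 0.4485 0.2315] theta 122.19 R 0.5315 psi 100.07 F [ 1.24 -0.5  -0.33] gap 0.0 q7 0.67
100,.142,.23 [ 0.0015 -0.2003 -0.3504] 0.0012
100,.142,.1 [ 0.1315 -0.2002 -0.3504] 0.0012
```

Call:
{"fn": "play_rows", "kwargs": {"rows": [[0, -0.025, -0.044, 0], [0, -0.05, -0.088, 0], [0, -0.075, -0.131, 0], [0, -0.1, -0.175, 0], [0, -0.125, -0.219, 0]]}}

```text
time_s: 2.45
position: [0.4702, 0.2534, 0.2318]
eef_rot: [-0.455, 0.542, -0.454, -0.542]
contact_force: [-0.4, 1.4, 0.3]
finger_gap: 0.0001
```

```bash
python3 goto.py 101,.142,.23 101,.142,.1
```

```text
t 2.45 pos [0.4702 0.2534 0.2318] theta 115.34 R 0.2819 psi 100.07 F [-0.41  1.4   0.29] gap 0.0001 q7 1.17
101,.142,.23 [ 0.0018 -0.0719 -0.1299] -0.0162
101,.142,.1 [ 0.1318 -0.0717 -0.13  ] -0.0162
```

Call:
{"fn": "play_rows", "kwargs": {"rows": [[0, -0.024, -0.044, 0], [0, -0.048, -0.087, -0.01], [0, -0.072, -0.13, -0.016], [0, -0.072, -0.13, -0.016], [0.04, -0.072, -0.13, -0.016]]}}

```text
time_s: 3.08
position: [0.5666, 0.1389, 0.1944]
eef_rot: [-0.453, 0.547, -0.447, -0.544]
contact_force: [0.3, 0.7, 0.3]
finger_gap: 0.0002
```

```bash
python3 goto.py 101,.142,.1 101,.142,.028; python3 - <<'E'
from h import *
cv2.imwrite("pics/s1.png",eyes.capture("scene")[:,:,::-1]); cv2.imwrite("pics/t1.png",cv2.resize(eyes.capture("top")[90:300,180:420],None,fx=3,fy=2.8)[:,:,::-1])
E
```

```text
t 3.08 pos [0.5666 0.1389 0.1944] theta 99.79 R 0.1422 psi 100.92 F [0.28 0.68 0.34] gap 0.0002 q7 1.45
101,.142,.1 [ 0.0943  0.004  -0.0004] -0.0014
101,.142,.028 [ 0.1663  0.0047 -0.0006] -0.0014
```

View pics/s1.png

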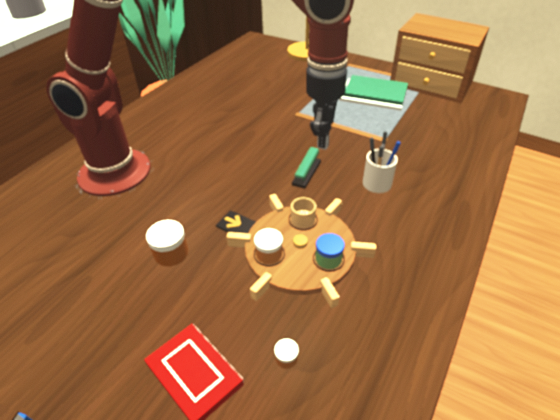

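View pics/t1.png

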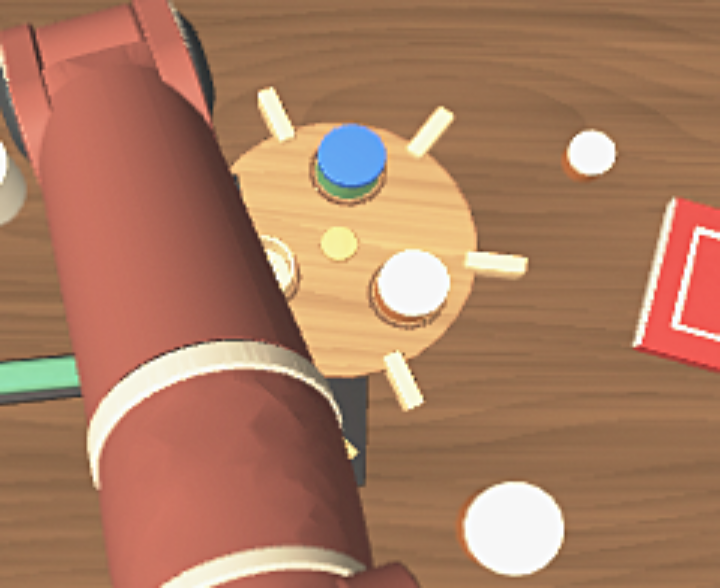

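The scene view shows the shut fingertips at about (322,145), above the carousel's left side. I'll check that against the projection.

```bash
python3 - <<'E'
from h import *
cs=eyes.camera_info("scene"); print(proj(cs,[[.5666,.1389,.1944],[.5666,.1389,.03],[.6062,.1326,.05],[.4817,.0785,.05]]))
E
```

```text
[[322.77641829 146.59348004]
 [319.11336143 202.99645347]
 [333.53765597 204.13088285]
 [275.60994922 199.86582227]]
```

Call:
{"fn": "play_rows", "kwargs": {"rows": [[0.04, 0.004, 0, 0], [0.08, 0.004, 0, 0], [0.12, 0.004, 0, 0], [0.15, 0.004, 0, 0], [0.166, 0.004, 0, 0]]}}

```text
time_s: 3.8
position: [0.555, 0.1382, 0.0218]
eef_rot: [0.447, -0.544, 0.451, 0.548]
contact_force: [0.1, 0.6, -0.1]
finger_gap: -0.0
```

```bash
python3 goto.py 101,.142,.028 97,.142,.028 93,.142,.028 89,.142,.028 85,.142,.028 81,.142,.028
```

```text
t 3.8 pos [0.555  0.1382 0.0218] theta 104.39 R 0.144 psi 101.12 F [ 0.06  0.6  -0.09] gap -0.0 q7 1.43
101,.142,.028 [-0.0062 -0.0085 -0.0017] 0.002
97,.142,.028 [-0.0063 -0.0184 -0.0021] 0.0719
93,.142,.028 [-0.0064 -0.0282 -0.0032] 0.1417
89,.142,.028 [-0.0065 -0.038  -0.0049] 0.2115
85,.142,.028 [-0.0066 -0.0476 -0.0073] 0.2813
81,.142,.028 [-0.0067 -0.057  -0.0104] 0.3511
```

Call:
{"fn": "play_rows", "kwargs": {"rows": [[-0.006, -0.0085, -0.0017, 0.0], [-0.006, -0.0184, -0.0021, 0.07], [-0.006, -0.028, -0.003, 0.14], [-0.006, -0.038, -0.005, 0.21], [-0.006, -0.0476, -0.0073, 0.28]]}}

```text
time_s: 4.42
position: [0.6046, 0.1411, 0.0301]
eef_rot: [0.52, -0.476, 0.523, 0.479]
contact_force: [-1.3, 0.1, 0.6]
finger_gap: 0.0003
```

```bash
python3 goto.py 81,.142,.028 77,.142,.028 73,.142,.028 69,.142,.028 65,.142,.028 
```

```text
t 4.42 pos [0.6046 0.1411 0.0301] theta 84.46 R 0.1431 psi 84.98 F [-1.26  0.05  0.57] gap 0.0003 q7 1.25
81,.142,.028 [ 0.002  -0.0086 -0.0014] 0.0694
77,.142,.028 [ 0.0019 -0.0184 -0.0025] 0.1392
73,.142,.028 [ 0.0019 -0.0282 -0.0042] 0.209
69,.142,.028 [ 0.0018 -0.0378 -0.0066] 0.2788
65,.142,.028 [ 0.0018 -0.0472 -0.0097] 0.3486
```

Call:
{"fn": "play_rows", "kwargs": {"rows": [[0.002, -0.0086, -0.0014, 0.07], [0.002, -0.0184, -0.0025, 0.14], [0.002, -0.028, -0.0042, 0.21], [0.002, -0.038, -0.0066, 0.28], [0.002, -0.047, -0.0097, 0.35]]}}

```text
time_s: 5.05
position: [0.6517, 0.1289, 0.0303]
eef_rot: [0.596, -0.377, 0.598, 0.381]
contact_force: [-1.8, 1.0, -0.0]
finger_gap: 0.0
```

```bash
python3 goto.py 61,.142,.028 57,.142,.028 53,.142,.028 49,.142,.028 45,.142,.028 ;python3 - <<'E'
from h import *
cv2.imwrite("pics/s2.png",eyes.capture("scene")[:,:,::-1])
E
```

```text
t 5.05 pos [0.6517 0.1289 0.0303] theta 64.95 R 0.1438 psi 64.85 F [-1.76  1.04 -0.01] gap 0.0 q7 1.02
61,.142,.028 [ 0.0022 -0.0098 -0.0021] 0.0672
57,.142,.028 [ 0.0021 -0.0197 -0.0031] 0.137
53,.142,.028 [ 0.0021 -0.0294 -0.0048] 0.2068
49,.142,.028 [ 0.002  -0.0391 -0.0072] 0.2766
45,.142,.028 [ 0.002  -0.0485 -0.0102] 0.3465
```

View pics/s2.png

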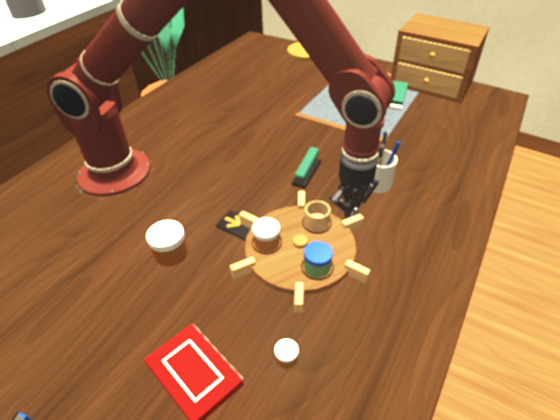

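The scene picture shows the disc turning clockwise with the finger behind the tab at about (352,220). All three items are still in their seats, so I'll carry on.

Call:
{"fn": "play_rows", "kwargs": {"rows": [[0.002, -0.01, -0.002, 0.07], [0.002, -0.0197, -0.003, 0.14], [0.002, -0.0295, -0.005, 0.21], [0.002, -0.039, -0.0072, 0.28], [0.002, -0.0485, -0.0102, 0.35]]}}

```text
time_s: 5.72
position: [0.6935, 0.0995, 0.0304]
eef_rot: [0.655, -0.267, 0.654, 0.271]
contact_force: [-0.8, 1.7, 0.9]
finger_gap: 0.0
```

```bash
python3 goto.py 41,.142,.028 37,.142,.028 33,.142,.028 29,.142,.028 25,.142,.028
```

```text
t 5.72 pos [0.6935 0.0995 0.0304] theta 44.46 R 0.144 psi 44.67 F [-0.8   1.67  0.93] gap 0.0 q7 0.79
41,.142,.028 [ 0.0023 -0.0086 -0.0022] 0.064
37,.142,.028 [ 0.0023 -0.0184 -0.0032] 0.1338
33,.142,.028 [ 0.0022 -0.0282 -0.0049] 0.2036
29,.142,.028 [ 0.0022 -0.0378 -0.0072] 0.2735
25,.142,.028 [ 0.0021 -0.0473 -0.0102] 0.3433
```

Call:
{"fn": "play_rows", "kwargs": {"rows": [[0.002, -0.009, -0.002, 0.07], [0.002, -0.0187, -0.0032, 0.14], [0.002, -0.0285, -0.005, 0.21], [0.002, -0.038, -0.0072, 0.275], [0.002, -0.0475, -0.0102, 0.345]]}}

```text
time_s: 6.35
position: [0.7211, 0.0611, 0.0304]
eef_rot: [0.692, -0.15, 0.689, 0.156]
contact_force: [-0.2, 1.0, -0.3]
finger_gap: 0.0
```

```bash
python3 goto.py 21,.142,.028 17,.142,.028 13,.142,.028 9,.142,.028 5,.142,.028
```

```text
t 6.35 pos [0.7211 0.0611 0.0304] theta 25.57 R 0.1445 psi 24.94 F [-0.22  0.98 -0.29] gap 0.0 q7 0.57
21,.142,.028 [ 0.0023 -0.0114 -0.0028] 0.0687
17,.142,.028 [ 0.0022 -0.0212 -0.0038] 0.1386
13,.142,.028 [ 0.0022 -0.031  -0.0056] 0.2084
9,.142,.028 [ 0.0021 -0.0406 -0.0079] 0.2782
5,.142,.028 [ 0.002 -0.05  -0.011] 0.348
```

Call:
{"fn": "play_rows", "kwargs": {"rows": [[0.002, -0.0105, -0.003, 0.07], [0.002, -0.021, -0.004, 0.14], [0.002, -0.031, -0.0056, 0.21], [0.002, -0.0406, -0.008, 0.278], [0.002, -0.05, -0.011, 0.348]]}}

```text
time_s: 6.98
position: [0.7346, 0.0135, 0.0306]
eef_rot: [0.709, -0.027, 0.703, 0.036]
contact_force: [0.5, 1.6, -0.2]
finger_gap: -0.0004
```

```bash
python3 goto.py 1,.142,.028 -3,.142,.028 -7,.142,.028 -11,.142,.028 -15,.142,.028;python3 - <<'E'
from h import *
cv2.imwrite("pics/s3.png",eyes.capture("scene")[:,:,::-1])
E
```

```text
t 6.97 pos [0.7346 0.0135 0.0306] theta 5.88 R 0.1445 psi 5.05 F [ 0.5   1.55 -0.15] gap -0.0004 q7 0.35
1,.142,.028 [ 0.0025 -0.0122 -0.0029] 0.0707
-3,.142,.028 [ 0.0023 -0.022  -0.004 ] 0.1405
-7,.142,.028 [ 0.0022 -0.0318 -0.0057] 0.2103
-11,.142,.028 [ 0.002  -0.0414 -0.0081] 0.2801
-15,.142,.028 [ 0.0019 -0.0508 -0.0112] 0.3499
```

View pics/s3.png

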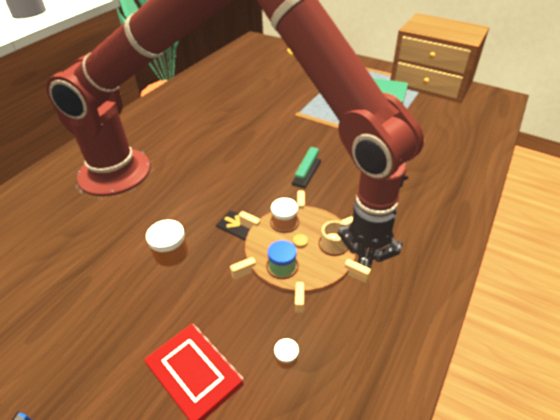

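The disc has turned about 85°, the jars and pot are seated, and the finger is at the back near (368,258). The force is about 1.6 N, as expected.

Call:
{"fn": "play_rows", "kwargs": {"rows": [[0.002, -0.0115, -0.003, 0.07], [0.002, -0.0215, -0.004, 0.14], [0.002, -0.0315, -0.0057, 0.21], [0.002, -0.0412, -0.008, 0.28], [0.002, -0.0508, -0.0112, 0.35]]}}

```text
time_s: 7.65
position: [0.7296, -0.0389, 0.0305]
eef_rot: [0.705, 0.098, 0.697, -0.088]
contact_force: [1.5, 1.8, 1.6]
finger_gap: -0.0003
```

```bash
python3 goto.py -19,.142,.028 -23,.142,.028 -27,.142,.028 -31,.142,.028 -35,.142,.028
```

```text
t 7.65 pos [ 0.7296 -0.0389  0.0305] theta -15.15 R 0.1438 psi -15.11 F [1.46 1.78 1.56] gap -0.0003 q7 0.13
-19,.142,.028 [ 0.0023 -0.0096 -0.0022] 0.0678
-23,.142,.028 [ 0.0022 -0.0194 -0.0032] 0.1377
-27,.142,.028 [ 0.002  -0.0292 -0.0049] 0.2075
-31,.142,.028 [ 0.0018 -0.0388 -0.0073] 0.2773
-35,.142,.028 [ 0.0016 -0.0482 -0.0103] 0.3471
```

Call:
{"fn": "play_rows", "kwargs": {"rows": [[0.002, -0.0098, -0.002, 0.07], [0.002, -0.0196, -0.0032, 0.14], [0.002, -0.0293, -0.005, 0.21], [0.002, -0.0388, -0.0073, 0.28], [0.002, -0.0482, -0.0103, 0.347]]}}

```text
time_s: 8.28
position: [0.7098, -0.0815, 0.0303]
eef_rot: [0.679, 0.219, 0.67, -0.205]
contact_force: [1.5, 1.2, 0.8]
finger_gap: 0.0002
```

```bash
python3 goto.py -39,.142,.028 -43,.142,.028 -47,.142,.028 -51,.142,.028 -55,.142,.028
```

```text
t 8.28 pos [ 0.7098 -0.0815  0.0303] theta -33.98 R 0.1435 psi -34.9 F [1.53 1.23 0.78] gap 0.0002 q7 -0.07
-39,.142,.028 [ 0.002  -0.0125 -0.0019] 0.0715
-43,.142,.028 [ 0.0018 -0.0224 -0.0029] 0.1413
-47,.142,.028 [ 0.0015 -0.0321 -0.0047] 0.2111
-51,.142,.028 [ 0.0013 -0.0417 -0.0071] 0.2809
-55,.142,.028 [ 0.0011 -0.0511 -0.0102] 0.3508
```

Call:
{"fn": "play_rows", "kwargs": {"rows": [[0.002, -0.0115, -0.0018, 0.07], [0.002, -0.0215, -0.003, 0.14], [0.002, -0.0315, -0.0047, 0.21], [0.0015, -0.0415, -0.0071, 0.28], [0.0015, -0.051, -0.0102, 0.35]]}}

```text
time_s: 8.9
position: [0.6733, -0.1171, 0.0289]
eef_rot: [0.631, 0.335, 0.623, -0.318]
contact_force: [1.0, 1.6, 1.6]
finger_gap: 0.0001
```

```bash
python3 goto.py -58,.142,.028 -61,.142,.028 -64,.142,.028 -67,.142,.028 -70,.142,.028; python3 - <<'E'
from meas import *
im=eyes.capture("top"); ci=eyes.camera_info("top"); cv2.imwrite("pics/t4.png",cv2.resize(im[90:300,180:420],None,fx=3,fy=2.8)[:,:,::-1])
measure(im,ci)
E
```

```text
t 8.9 pos [ 0.6733 -0.1171  0.0289] theta -54.54 R 0.1422 psi -55.03 F [1.03 1.58 1.65] gap 0.0001 q7 -0.27
-58,.142,.028 [ 0.0007 -0.0086 -0.0004] 0.0518
-61,.142,.028 [ 0.0005 -0.016  -0.0009] 0.1041
-64,.142,.028 [ 0.0003 -0.0234 -0.0019] 0.1565
-67,.142,.028 [ 0.0001 -0.0307 -0.0032] 0.2088
-70,.142,.028 [-0.0001 -0.0379 -0.005 ] 0.2612
tab [302.2 125.6] 119 [ 0.7274 -0.0264]
tab [248. 147.] 71 [0.6668 0.1127]
tab [337.6 205.8] 96 [ 0.5172 -0.1146]
```

View pics/t4.png

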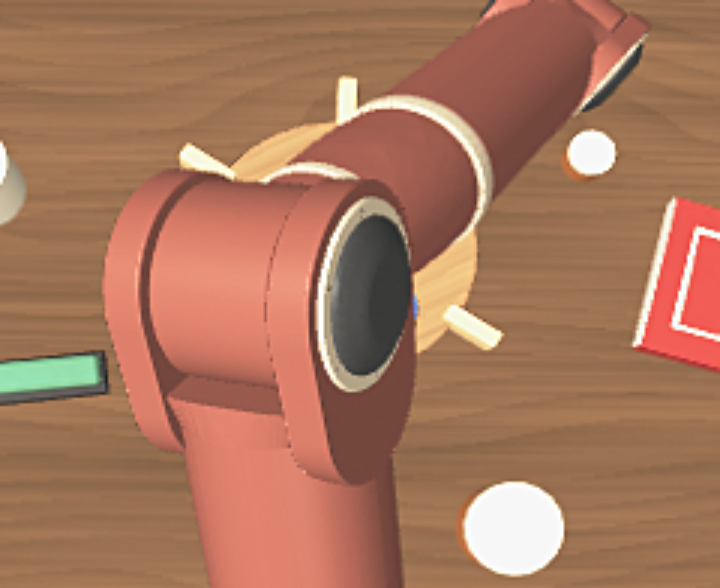

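The arm covers most of the disc, but the right tab is clear at (338,206), at -123°. So the pushed tab is at about -63°, with the finger 8.5° behind it and about 28° left to turn.

Call:
{"fn": "play_rows", "kwargs": {"rows": [[0.001, -0.0086, -0.0004, 0.052], [0.0005, -0.016, -0.001, 0.104], [0.0003, -0.0234, -0.002, 0.156], [0.0001, -0.0307, -0.0032, 0.209], [0, -0.038, -0.005, 0.261]]}}

```text
time_s: 9.57
position: [0.637, -0.136, 0.0277]
eef_rot: [0.58, 0.415, 0.576, -0.399]
contact_force: [0.4, 0.6, 0.7]
finger_gap: -0.0003
```

```bash
python3 goto.py -72,.142,.028 -74,.142,.028 -76,.142,.028 -77,.142,.028 -78,.142,.028; python3 - <<'E'
from meas import *
im=eyes.capture("top"); ci=eyes.camera_info("top"); cv2.imwrite("pics/t5.png",cv2.resize(im[90:300,180:420],None,fx=3,fy=2.8)[:,:,::-1])
C=np.array([.5908,-.0013])
for t in measure(im,ci)[0]: d=t[0]-C; print(np.degrees(np.arctan2(d[1],d[0])),np.hypot(*d))
cv2.imwrite("pics/s5.png",eyes.capture("scene")[:,:,::-1])
E
```

```text
t 9.57 pos [ 0.637  -0.136   0.0277] theta -71.09 R 0.1424 psi -70.35 F [0.37 0.61 0.7 ] gap -0.0003 q7 -0.41
-72,.142,.028 [-0.0003 -0.0023 -0.0005] 0.0288
-74,.142,.028 [-0.0005 -0.0072 -0.0007] 0.0637
-76,.142,.028 [-0.0006 -0.0121 -0.0011] 0.0986
-77,.142,.028 [-0.0006 -0.0146 -0.0014] 0.1161
-78,.142,.028 [-0.0007 -0.0171 -0.0017] 0.1335
tab [311.1 129.9] 89 [ 0.7162 -0.0495]
tab [258.9 137.4] 90 [0.6932 0.0853]
tab [327.6 217.5] 93 [ 0.4876 -0.0889]
-21.021360780999704 0.13429782089423883
40.224908391769205 0.13411002605171787
-139.70007443599093 0.1353709076583212
```

View pics/s5.png

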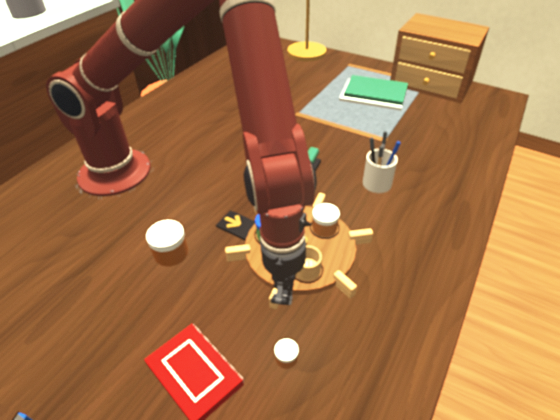

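View pics/t5.png

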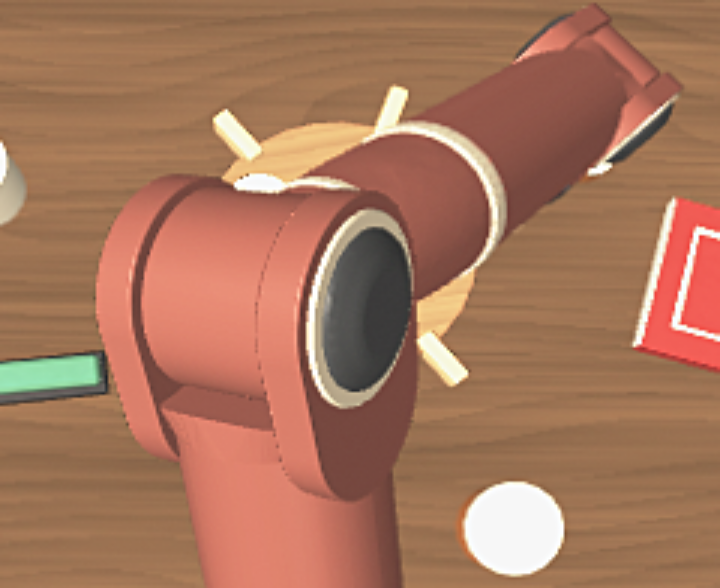

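All three visible tabs give a phase of about -20°, so the pushed tab is at -80° with about 11° to go. The pot, the white jar and the bystanders are undisturbed. I'll creep from here.

Call:
{"fn": "play_rows", "kwargs": {"rows": [[0, -0.004, -0.0005, 0.03], [0, -0.008, -0.0008, 0.064], [0, -0.012, -0.001, 0.098], [0, -0.016, -0.0016, 0.126], [0, -0.018, -0.002, 0.14]]}}

```text
time_s: 10.3
position: [0.6179, -0.1415, 0.0273]
eef_rot: [0.549, 0.454, 0.546, -0.44]
contact_force: [1.2, -0.7, 0.9]
finger_gap: -0.0001
```

```bash
cat >ang.py <<'E'
from meas import *
im=eyes.capture("top"); ci=eyes.camera_info("top")
C=np.array([.5908,-.0013]); A=[]
for t in measure(im,ci)[0]:
    d=t[0]-C; r=np.hypot(*d)
    if .128<r<.142: A.append(np.degrees(np.arctan2(d[1],d[0])))
A=np.array(A); ph=np.degrees(np.angle(np.exp(6j*np.radians(A))))/6
print("tabs",np.round(A,1),"phase",np.round(ph,2),"target phase 28.8 (=-31.2); mean remaining CW deg",np.round(((ph-28.8+30)%60-30).mean(),2))
E
python3 ang.py; python3 goto.py -80,.142,.028 -82,.142,.028 -83,.142,.028
```

```text
tab [264.7 133.1] 87 [0.7049 0.0706]
tab [316.5 133.3] 87 [ 0.707  -0.0635]
tab [322.3 222.7] 79 [ 0.4744 -0.0756]
tabs [  32.2  -28.2 -147.5] phase [-27.78 -28.17 -27.47] target phase 28.8 (=-31.2); mean remaining CW deg 3.39
t 10.35 pos [ 0.6177 -0.1415  0.0272] theta -79.16 R 0.1428 psi -78.43 F [ 1.22 -0.05  0.75] gap 0.0 q7 -0.49
-80,.142,.028 [-0.0008 -0.0021 -0.0008] 0.0275
-82,.142,.028 [-0.0009 -0.007  -0.001 ] 0.0624
-83,.142,.028 [-0.0009 -0.0095 -0.0012] 0.0798
```

Call:
{"fn": "play_rows", "kwargs": {"rows": [[0, -0.0025, -0.0008, 0.02], [0, -0.0045, -0.0009, 0.04], [0, -0.006, -0.001, 0.055], [0, -0.0065, -0.001, 0.058], [0, -0.0065, -0.001, 0.058]]}}

```text
time_s: 10.98
position: [0.6109, -0.1418, 0.027]
eef_rot: [0.536, 0.47, 0.534, -0.455]
contact_force: [1.6, -1.3, 0.9]
finger_gap: 0.0001
```

```bash
python3 ang.py; python3 goto.py -82,.142,.028 -83,.142,.028
```

```text
tab [267.1 132.1] 86 [0.7078 0.0644]
tab [318.5 133.6] 83 [ 0.7063 -0.0688]
tab [320.3 224.4] 79 [ 0.4699 -0.0705]
tabs [  29.3  -30.3 -150.2] phase [29.32 29.72 29.78] target phase 28.8 (=-31.2); mean remaining CW deg 0.81
t 11.03 pos [ 0.6109 -0.1417  0.027 ] theta -81.85 R 0.1418 psi -81.74 F [ 1.5  -0.64  0.07] gap -0.0001 q7 -0.53
-82,.142,.028 [-0.001  -0.0004  0.0002] 0.0045
-83,.142,.028 [-0.0011 -0.0028  0.0001] 0.0219
```

Call:
{"fn": "play_rows", "kwargs": {"rows": [[0, -0.001, 0, 0.006], [0, -0.002, 0, 0.012], [0, -0.002, 0, 0.012]]}}

```text
time_s: 11.4
position: [0.6088, -0.1419, 0.027]
eef_rot: [0.533, 0.473, 0.531, -0.459]
contact_force: [1.2, -1.6, 0.4]
finger_gap: 0.0001
```

```bash
python3 ang.py; python3 goto.py -82.6,.142,.028
```

```text
tab [267.9 131.9] 89 [0.7084 0.0624]
tab [320.1 133.1] 71 [ 0.7079 -0.0729]
tab [319.9 225.5] 68 [ 0.4672 -0.0695]
tabs [  28.4  -31.4 -151.1] phase [28.43 28.56 28.88] target phase 28.8 (=-31.2); mean remaining CW deg -0.17
t 11.45 pos [ 0.6087 -0.1419  0.027 ] theta -82.73 R 0.1417 psi -82.43 F [ 1.06 -0.48  0.5 ] gap -0.0 q7 -0.54
-82.6,.142,.028 [-0.001   0.0003  0.0002] 0.0029
```

Call:
{"fn": "play_rows", "kwargs": {"rows": [[0, 0.006, 0, 0], [0, 0.014, -0.0005, 0], [0, 0.018, -0.001, 0], [-0.03, 0.018, 0, 0], [-0.07, 0.018, 0, 0]]}}

```text
time_s: 12.08
position: [0.6248, -0.1399, 0.0967]
eef_rot: [0.532, 0.473, 0.532, -0.459]
contact_force: [-0.6, -1.0, 1.3]
finger_gap: -0.0001
```

Call:
{"fn": "play_rows", "kwargs": {"rows": [[-0.05, 0, 0, 0], [-0.1, 0, 0.01, 0], [-0.11, 0, 0.05, 0], [-0.11, -0.02, 0.1, 0], [-0.11, -0.04, 0.15, 0]]}}

```text
time_s: 12.7
position: [0.6036, -0.2963, 0.2042]
eef_rot: [0.532, 0.472, 0.533, -0.459]
contact_force: [1.1, -0.6, -0.1]
finger_gap: -0.0
```

Call:
{"fn": "play_rows", "kwargs": {"rows": [[0, -0.02, 0.045, 0], [0, -0.04, 0.09, 0], [0, -0.07, 0.13, 0], [0, -0.1, 0.17, 0], [0, -0.13, 0.2, 0]]}}

```text
time_s: 13.32
position: [0.5, -0.5134, 0.1993]
eef_rot: [0.531, 0.472, 0.533, -0.459]
contact_force: [1.5, -0.8, -0.4]
finger_gap: -0.0001
```

```bash
python3 goto.py; python3 ang.py; python3 - <<'E'
from meas import *
im=eyes.capture("top"); ci=eyes.camera_info("top"); cv2.imwrite("pics/t6.png",cv2.resize(im[90:300,130:450],None,fx=2.5,fy=2.5,interpolation=cv2.INTER_CUBIC)[:,:,::-1])
C0=np.array([.5908,-.0013]); t,b,bl=measure(im,ci,False)
p=[x[0] for x in t if .11<np.linalg.norm(x[0]-C0)<.17]
x,res=fit(p,C0); print(len(p),x,np.degrees(x[2]))
for q in bl: d=q[0]-C0; print("blue",q[1],q[2],q[0],np.degrees(np.arctan2(d[1],d[0])),np.hypot(*d))
E
```

```text
t 13.32 pos [ 0.5    -0.5134  0.1993] theta -100.05 R 0.5201 psi -82.39 F [ 1.49 -0.79 -0.44] gap -0.0001 q7 -0.23
tab [267.9 132. ] 87 [0.7081 0.0623]
tab [319.5 134.2] 88 [ 0.7048 -0.0712]
tab [318.3 161.8] 208 [ 0.6306 -0.0671]
tab [238.9 174.4] 96 [0.5944 0.134 ]
tab [344.7 178.5] 94 [ 0.5878 -0.1342]
tab [263.8 221.8] 98 [0.4749 0.0696]
tab [318.6 223.5] 95 [ 0.4721 -0.0662]
brass [292.5 176.4] 113 [ 0.5909 -0.0011]
brass [289.8 249.6] 109 [0.4069 0.0052]
blue [292.9 202.3] 422 [5.181e-01 3.000e-04]
tabs [  28.5  -31.5   88.5  -91.3  148.5 -151.3] phase [28.48 28.48 28.45 28.71 28.54 28.69] target phase 28.8 (=-31.2); mean remaining CW deg -0.24
6 [ 0.59044099 -0.00093609  0.49839361  0.1344289 ] 28.555850419989156
blue [292.90521327 202.30094787] 422 [5.18089116e-01 2.67488423e-04] 178.7650189682983 0.07272777754053907
```

View pics/t6.png

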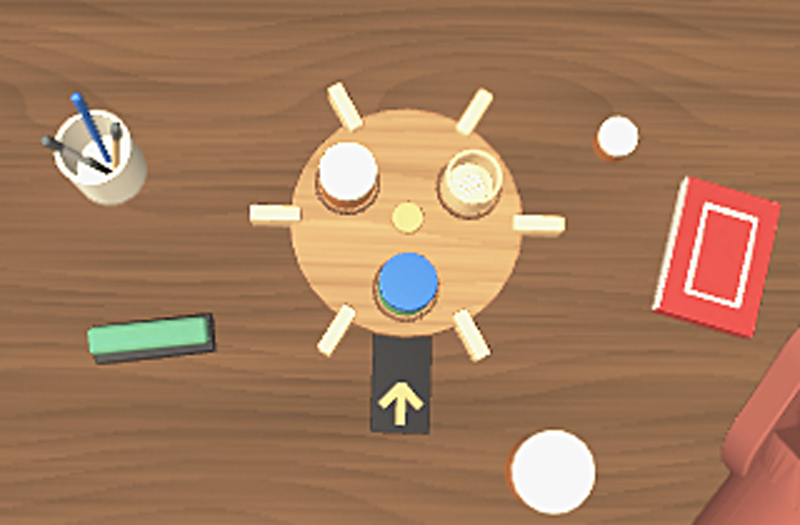

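The picture shows the blue lid at (293,202), in line with the hub (293,176) and the arrow (290,250). The white jar and the pot are in their seats, and the mug, stapler and book are at their earlier pixels. The seat bearing is about 178.6° and the jar 178.8°, against 178.8° for the front, so I'm handing in.

Call:
{"fn": "play_rows", "kwargs": {"rows": [[0, 0, 0, 0], [0, 0, 0, 0], [0, 0, 0, 0]]}}

```text
time_s: 13.8
position: [0.4956, -0.5162, 0.1998]
eef_rot: [0.529, 0.473, 0.531, -0.463]
contact_force: [0.3, 1.1, 0.1]
finger_gap: 0.0
```

```bash
python3 ang.py | tail -1; python3 - <<'E'
from workcell import order
print(order.hand_in())
E
```

```text
tabs [  28.5  -31.5   88.5  -91.3  148.5 -151.3] phase [28.45 28.48 28.49 28.67 28.54 28.69] target phase 28.8 (=-31.2); mean remaining CW deg -0.25
the job is handed in; nothing more can be done
None
```

The blue-lidded jar now stands at the front of the carousel, lined up with the brass arrow, and I handed the job in at about 14 s of the 64 s allowed. I pushed one rim tab about 175° clockwise with the shut fingertips, at roughly 1.5 N. Then I backed off, lifted clear and moved the arm aside.

- **Alignment:** the last top view puts the jar at a bearing of 178.8° and its seat at about 178.6°. The front is at about 178.8°, so the seat is about 0.25° past it. The tab angles did not change between the last two checks.
- **Items on the carousel:** the white jar and the pot look seated and untouched.
- **Bystanders:** the mug, the red book and the stapler are at the same pixels as at the start.
- **Disagreement:** early on, the network's arrow point lay 7 mm sideways of my own measurement in the top view (about 2° of bearing). I went with the tongue edges and the arrow shaft, which agreed with each other.

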